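# Park the filter wheel: six clicks up from the stop, then lock it

### The job

Park the filter-wheel unit for transport. Its hand dial has no scale: the parking position is six clicks clockwise (seen from above) from the dial's anticlockwise end stop. Set the dial there, then push the transit-lock pin beside it fully home, never forcing the pin where it is blocked and without disturbing the timer, tape roll or beaker.

Things in the scene. Friction and masses are not known exactly. Their poses are not given: they have to be found in the camera images.
- wheel_unit: Low grey box with a bare metal deck, fixed to the bench: 150 (its x) x 180 (its y) x 55 mm tall; origin at the centre of its underside, z up. On the deck stand the black dial at x 0, y +25 mm and the steel pin button at x 0, y -30 mm. Inside, the dial turns an index plate that has one single hole for the pin
- dial_top (a point): Centre of the top of the dial's knob, on its upright axis, 50 mm above the deck (105 mm above the bench); this point does not turn. The knob is a round knurled black cylinder, 36 mm in diameter, 30 mm tall (20 to 50 mm above the deck); a white line on top turns with it, but sits at any angle and does not tell the count
- dial_foot (a point): Point on the dial's axis at deck height. The dial clicks every 24 degrees: passing a click takes 0.1 to 0.35 N m, and let go it settles in the nearest detent. Anticlockwise from above it ends at a hard stop 3 degrees past its last detent, which counts as zero. Clockwise from there: ten clicks to another stop. At the start it stands one to three clicks from zero
- lock_pin: Upright steel pin with a round button 18 mm across, 4 mm thick; origin: centre of the button's top. Out: 15 mm above the deck (70 mm above the bench). Fully home: pushed down 10 mm, button just off the deck. No spring: slides with about 3 N, stays where left. Away from the parking position the index plate blocks it after 4 mm; once in its hole it locks the dial
- timer: Bystander: small white timer lying flat, 62 x 68 x 21 mm, origin at the centre of its underside
- tape_roll: Bystander: roll of label tape lying flat, 88 mm across, 24 mm high, origin at the centre of its underside
- beaker: Bystander: glass beaker, 53 mm across, 66 mm tall, origin at the centre of its underside
There are look-alikes about, which are no part of the job. Leave any red look-alike of the wheel_unit alone.

How it is judged:
By the outcome, as a careful person would: the job done as asked, in the order asked, and still so for the second after the job is handed in, with the robot touching nothing.
It also fails if it takes over 67 s, if anything falls off the work surface, if the arm or the gripper's body presses on something with over 40 N, if the wrist force passes 120 N, or if a joint passes its speed limit or range.

### The arm

A 6-joint arm with a two-finger parallel gripper is mounted at the origin on a cart in front of the work surface, level with it; the furniture and walls round the work are solid. World frame = base frame: x ahead of the robot, y to its left, z up, the work surface at z = 0. Lengths are in m, angles in rad, forces in N, time in s.
With the tool pointing down it reaches from about 0.3 to 0.775 m from the base axis. Payload 14.6 kg.
Tool frame: the origin (TCP) lies at the very end of the fingers, on their centre line; the grasp point (between the pads) lies 19 mm behind it; z points along the fingers, y is the direction in which the jaws open and shut (so a half turn about z gives the same grasp; the last joint's range is limited). The gripper opens to 94 mm and grips with 3 to 60 N. Pads are 16 mm wide; open, the fingers measure 119 mm over their backs; the gripper's body (75 mm by 177 mm) begins 78 mm behind the grasp point.
Start: joints at [1.253, 0.3, 1.521, -0, 1.321, -0.067], TCP at [0.136, 0.533, 0.205] pointing down, gripper open.
Joint ranges: [-3.03, 3.03], [-0.79, 2.21], [0.23, 2.52], [-1.04, 4.18], [0, 3.07], [-2.55, 2.55]. Speed limits (rad/s): [2.22, 2.22, 2.57, 3.14, 3.14, 3.14].

### API

Orientations are given as [roll, pitch, yaw] about the fixed x, y, z axes, in that order (R = Rz(yaw) Ry(pitch) Rx(roll)).
In Python, from station import get_obs, vision, hand_in gives the robot as it stands.
- The arm moves only by the tool play_rows, never from a script. Its argument "moves" is a list of rows, each an object with "claw": the opening, from 0 (shut) to 1 (fully open); "linear": the shift along the tool's x, y, z in mm, a list of three; "turn": the turn, a rotation vector about the tool's x, y, z in rad, a list of three. In form: [{"claw": claw, "linear": [tx, ty, tz], "turn": [ax, ay, az]}, ...]. A call has 1 to 8 rows; each row is the pose to reach, as a shift and turn from the pose measured when the call began, along the tool's axes at that moment; what a row does not reach only later rows make up. A row lasts 1/8 s, in which the tool goes at most 62.5 mm and 10.7 degrees, less where a joint would pass 70% of its speed; a pose out of reach is approached as far as the arm can. A call with a gripper value outside its range is refused whole. The fingers move at their own pace and stop on an object; "force" is the grip in N (left out, the last holds). Time passes only in rows, so rows that repeat a pose let the fingers close. It gives the time, the measured TCP pose, the force and the opening at its end, in the units of the state.
- get_obs(): the state, without advancing time (a new reading comes with each control period).
- vision.camera(name): name is "side" or "top"; returns the picture (480x640x3 uint8, blue, green, red); there is no depth.
- vision.camera_info(name): a dict with "camera_matrix" (3x3 intrinsics, pixels), "k1" (the pictures are not rectified: a ray, as slopes to the right and down, at radius r is drawn at 1 + k1 r^2 times it, then the intrinsics apply), "rvec" (rotation vector, rad) and "tvec" (3), from world to camera coordinates, as OpenCV has them. Camera axes: x right, y down, z forward; pixel columns grow to the right and rows downward; lengths in m; the calibration is good to about 2 mm. A picture is of the moment at which its call begins. camera_info takes no time and is no camera call.
- hand_in(): hands the job in, once; it reports no verdict.
The state is a dict: "time_s": time; "qpos": joint angles; "joint_vel": joint speeds; "tau": joint torques, N m; "ee_pos": TCP position; "eef_rot": TCP orientation; "force": force on the tool from outside, world axes, zero at the start; "moment": the same for the moment, N m; "grip_width": finger opening in m.
Only numpy, scipy, OpenCV 4.12 (cv2) and the standard library are available. Lean on these libraries where they do the work, as an engineer would, in place of code of your own. Each camera call takes 0.05 s, during which the arm holds its last target.

## Working session

There is one attempt and no reset: what is moved stays moved. The work goes in short steps, Python scripts to look and compute and a tool call to move; the robot and the scene stay as the last step left them, time stands still between calls to the robot, and variables do not carry over. Pictures are saved under pics/ and viewed, and the job is handed in when it is done.

Besides the shell and the picture viewer there is one more tool, called after ">>>" in YAML: its name, and indented under it one key for each argument. play_rows: Moves the arm, as the interface text tells. Its arguments: {"type":"object","properties":{"moves":{"type":"array","items":{"type":"object","properties":{"claw":{"type":"number"},"linear":{"type":"array","items":{"type":"number"}},"turn":{"type":"array","items":{"type":"number"}}}}},"force":{"type":"number"}},"required":["moves"]}

```bash
mkdir -p pics; ls
python3 - <<'E'
from station import get_obs, vision
import cv2
o=get_obs();print(o)
for n in("side","top"):
    print(n,vision.camera_info(n)); cv2.imwrite(f"pics/{n}0.png",vision.camera(n))
E
```

```text
pics
{'time_s': 0.0, 'qpos': array([ 1.25339864e+00,  3.00498294e-01,  1.52159539e+00,  4.45192778e-06,
        1.32072170e+00, -6.65905008e-02]), 'joint_vel': array([-0.00139758,  0.00188314,  0.00090338, -0.0006623 ,  0.00190863,
       -0.00138486]), 'tau': array([ 1.05215739e-03, -5.31799614e+01, -3.52737987e+01,  7.08626490e-02,
        2.43437866e-02, -8.79863615e-05]), 'ee_pos': array([0.13641279, 0.53253044, 0.20486537]), 'eef_rot': array([-3.14037292e+00, -8.56649100e-05,  2.89078431e+00]), 'force': array([-0.19993014, -0.26454422,  0.46785703]), 'moment': array([-0.00734476,  0.03486144, -0.01834199]), 'grip_width': 0.09399762249201968}
side {'camera_matrix': array([[455.19694382,   0.        , 322.47643322],
       [  0.        , 455.19694382, 240.63650654],
       [  0.        ,   0.        ,   1.        ]]), 'k1': -0.10227129539114903, 'rvec': array([ 2.4031661 , -0.15260247,  0.0704987 ]), 'tvec': array([-0.56516238,  0.14570895,  0.82430442])}
top {'camera_matrix': array([[481.35688799,   0.        , 321.05505892],
       [  0.        , 481.35688799, 242.23837631],
       [  0.        ,   0.        ,   1.        ]]), 'k1': 0.04243515218554573, 'rvec': array([ 2.1183487 , -2.13244254,  0.21143597]), 'tvec': array([0.03313218, 0.6086763 , 0.93094768])}
```

View pics/side0.png

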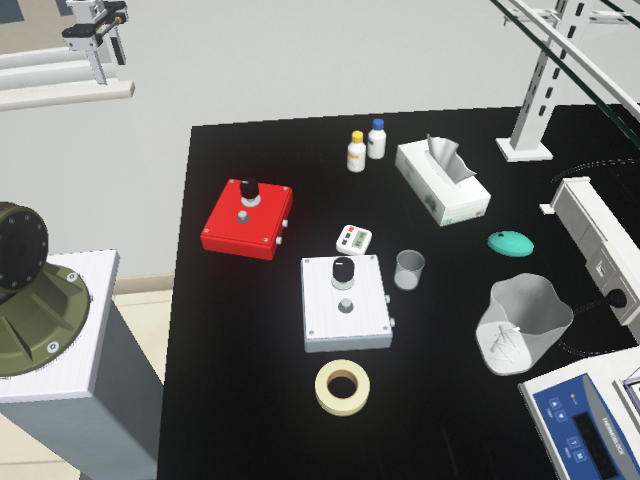

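View pics/top0.png

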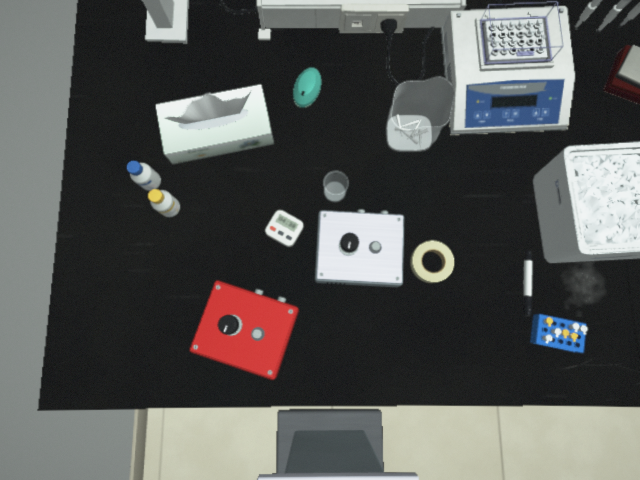

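Two candidates: a grey box at top (360,248) / side (346,303), and a red one at top (245,330) / side (248,218). The grey one fits because the red one is the excluded look-alike. I'll confirm with crops and measure.

```bash
cat > h.py <<'E'
import numpy as np,cv2
from station import vision
def ray(n,uv):
    I=vision.camera_info(n);K=I["camera_matrix"];D=np.array([I["k1"],0,0,0,0.])
    p=cv2.undistortPoints(np.array([[uv]],float),K,D)[0,0]
    R=cv2.Rodrigues(I["rvec"])[0]; c=-R.T@I["tvec"]; return c,R.T@np.array([p[0],p[1],1])
def onz(n,uv,z):
    c,d=ray(n,uv); return c+d*(z-c[2])/d[2]
def proj(n,P):
    I=vision.camera_info(n)
    return cv2.projectPoints(np.array([P],float),I["rvec"],I["tvec"],I["camera_matrix"],np.array([I["k1"],0,0,0,0.]))[0][0,0]
E
python3 - <<'E'
import cv2
from h import *
t=cv2.imread("pics/top0.png");s=cv2.imread("pics/side0.png")
cv2.imwrite("pics/c_top.png",cv2.resize(t[165:295,260:460],None,fx=4,fy=4,interpolation=2)) 
cv2.imwrite("pics/c_side.png",cv2.resize(s[215:420,290:440],None,fx=2.9,fy=2.9,interpolation=2))
E
```

```text
(no output)
```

View pics/c_top.png

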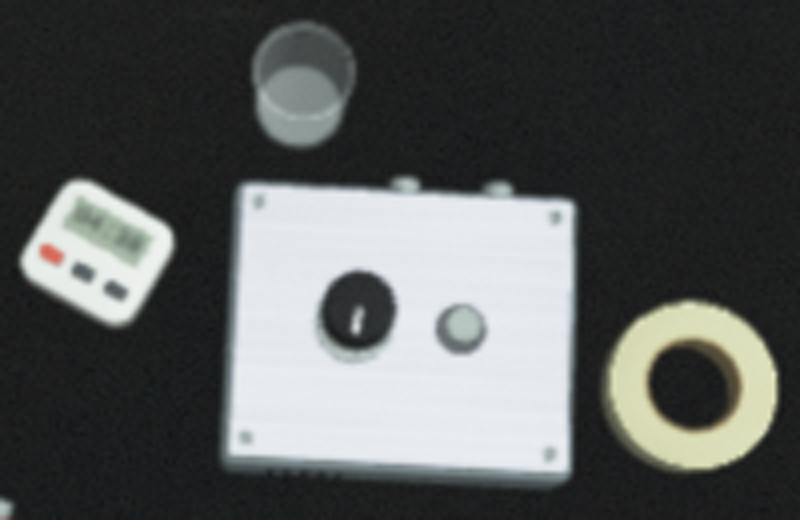

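View pics/c_side.png

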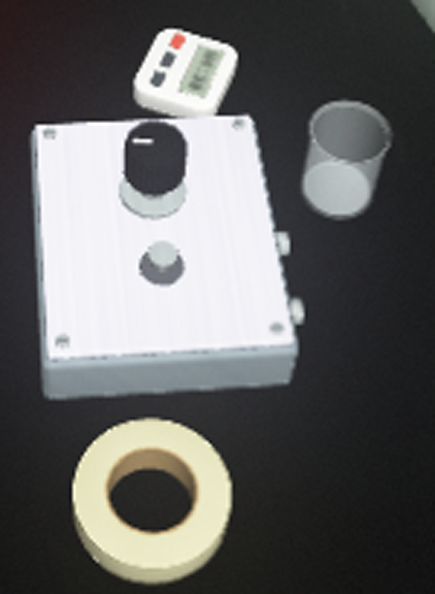

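Run:
```python
from h import *
t=cv2.imread("pics/top0.png")
cr=lambda x,y:(260+(x+.5)/4-.5,165+(y+.5)/4-.5)
print("knob top",onz("top",cr(359,309),.105),onz("top",cr(359,309),.105))
print("button top",onz("top",cr(464,324),.070))
P=[onz("top",cr(*c),.055) for c in[(239,184),(576,202),(570,472),(225,458)]]
for p in P: print(p)
print("deck c",np.mean(P,0), [np.linalg.norm(P[i]-P[(i+1)%4]) for i in range(4)])
d=(P[0]-P[1]+P[3]-P[2]); print("yaw of unit y",np.degrees(np.arctan2(d[1],d[0])))
# side
cs=lambda x,y:(290+(x+.5)/2.9-.5,215+(y+.5)/2.9-.5)
print("side knob",onz("side",cs(156,142),.105),"button",onz("side",cs(163,254),.07))
Q=[onz("side",cs(*c),.055) for c in[(35,125),(251,116),(297,350),(42,363)]]
print("deck c side",np.mean(Q,0))
for n,uv in(("beaker rim",(304,72)),): print(n,onz("top",cr(*uv),.066),onz("top",cr(300,105),0))
print("timer",onz("top",cr(97,252),.021),"tape",onz("top",cr(693,385),.024))
```

```text
knob top [ 0.60021939 -0.02586349  0.105     ] [ 0.60021939 -0.02586349  0.105     ]
button top [ 0.59891335 -0.081336    0.07      ]
[0.67662228 0.0320799  0.055     ]
[ 0.66593351 -0.14333883  0.055     ]
[ 0.52509624 -0.13467144  0.055     ]
[0.53325788 0.04014473 0.055     ]
deck c [ 0.60022748 -0.05144641  0.055     ] [np.float64(0.1757440788418082), np.float64(0.14110373053640304), np.float64(0.17500659531558216), np.float64(0.14359106749346562)]
yaw of unit y 86.91918864024943
side knob [ 0.60227521 -0.02573991  0.105     ] button [ 0.59886578 -0.08207271  0.07      ]
deck c side [ 0.5998301 -0.0543882  0.055    ]
beaker rim [ 0.73376667 -0.00215461  0.066     ] [ 0.73604286 -0.00243337  0.        ]
timer [0.64833589 0.10820119 0.021     ] tape [ 0.57398511 -0.20676394  0.024     ]
```

```bash
cat >> h.py <<'E'
from scipy.spatial.transform import Rotation as Ro
def delta(p,yaw):
    from station import get_obs
    o=get_obs(); R=Ro.from_euler("xyz",o["eef_rot"])
    T=Ro.from_euler("xyz",[np.pi,0,yaw])
    print("lin",np.round(R.inv().apply(np.array(p)-o["ee_pos"])*1000,1),"turn",np.round((R.inv()*T).as_rotvec(),4),"q6",o["qpos"][5].round(3),"M",o["moment"].round(2),"F",o["force"].round(1),"t",o["time_s"])
E
python3 -c "
from h import *
delta([.601,-.026,.15],1.528)"
```

```text
lin [-588.7 -425.8   55.4] turn [-9.0000e-04  6.0000e-04  1.3628e+00] q6 -0.067 M [ 0.01  0.02 -0.  ] F [-0.1  0.1 -0.2] t 0.1
```

>>> play_rows:
  moves:
    - {"claw": 1,"linear": [-49,-35.5,0],"turn": [0,0,0.11]}
    - {"claw": 1,"linear": [-98,-71,0],"turn": [0,0,0.22]}
    - {"claw": 1,"linear": [-147,-106.5,0],"turn": [0,0,0.33]}
    - {"claw": 1,"linear": [-196,-142,0],"turn": [0,0,0.44]}
    - {"claw": 1,"linear": [-245,-177.5,0],"turn": [0,0,0.55]}
    - {"claw": 1,"linear": [-294,-213,0],"turn": [0,0,0.66]}
    - {"claw": 1,"linear": [-343,-248.5,0],"turn": [0,0,0.77]}
    - {"claw": 1,"linear": [-392,-284,0],"turn": [0,0,0.88]}

```text
time_s: 1.1
ee_pos: [0.4466, 0.1584, 0.2052]
eef_rot: [-3.141, 0.001, 2.007]
force: [-0.0, 1.8, -0.5]
grip_width: 0.0939
```

```bash
python3 -c "
from h import *
delta([.601,-.026,.15],1.528)"
```

```text
lin [-232.3   62.1   55.3] turn [-0.0005  0.0008  0.4791] q6 -0.172 M [-0.01  0.05  0.05] F [-0.   1.8 -0.5] t 1.1
```

>>> play_rows:
  moves:
    - {"claw": 1,"linear": [-50,13,8],"turn": [0,0,0.1]}
    - {"claw": 1,"linear": [-100,26,18],"turn": [0,0,0.2]}
    - {"claw": 1,"linear": [-150,40,30],"turn": [0,0,0.3]}
    - {"claw": 1,"linear": [-200,53,45],"turn": [0,0,0.4]}
    - {"claw": 1,"linear": [-232.3,62.1,55.3],"turn": [0,0,0.479]}
    - {"claw": 1,"linear": [-232.3,62.1,55.3],"turn": [0,0,0.479]}

```text
time_s: 1.85
ee_pos: [0.6011, -0.0275, 0.1482]
eef_rot: [-3.139, 0.001, 1.525]
force: [-1.0, 1.5, -0.3]
grip_width: 0.0942
```

Run:
```python
from h import *
delta([.601,-.026,.081],1.528)
t=vision.camera("top");s=vision.camera("side")
a=cv2.resize(t[165:295,260:460],None,fx=2,fy=2,interpolation=2); b=cv2.resize(s[190:320,280:440],None,fx=2.5,fy=2.5,interpolation=2)
cv2.imwrite("pics/a1.png",np.hstack([cv2.copyMakeBorder(a,0,325-260,0,0,0),b]))
```

```text
lin [ 1.6  0.  67.2] turn [-0.0029  0.0008 -0.0027] q6 -0.06 M [-0.11  0.07 -0.03] F [-1.   1.5 -0.3] t 1.85
```

View pics/a1.png

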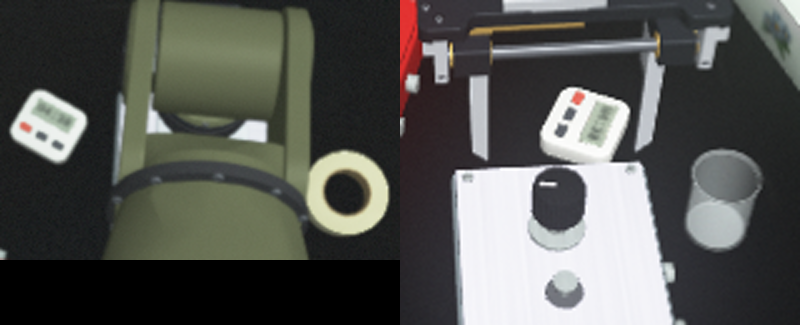

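The side crop shows the fingers straddling the black knob, which is at about (558,200) in the crop. The arm hides the unit from the top camera. Next: descend and grip.

>>> play_rows:
  force: 20
  moves:
    - {"claw": 1,"linear": [1.6,0,35],"turn": [0.0,0,0]}
    - {"claw": 1,"linear": [1.6,0,60],"turn": [0,0,0]}
    - {"claw": 0.8,"linear": [1.6,0,67],"turn": [0,0,0]}
    - {"claw": 0.6,"linear": [1.6,0,67],"turn": [0,0,0]}
    - {"claw": 0.3,"linear": [1.6,0,67],"turn": [0,0,0]}
    - {"claw": 0.3,"linear": [1.6,0,67],"turn": [0,0,0]}
    - {"claw": 0.3,"linear": [1.6,0,67],"turn": [0,0,0]}
    - {"claw": 0.3,"linear": [1.6,0,67],"turn": [0,0,0]}

```text
time_s: 2.95
ee_pos: [0.6012, -0.0242, 0.083]
eef_rot: [3.141, 0.001, 1.529]
force: [19.9, -0.6, -4.1]
grip_width: 0.0373
```

Run:
```python
from h import *
delta([.601,-.026,.081],1.528)
s=vision.camera("side")
b=cv2.resize(s[190:320,280:440],None,fx=4,fy=4,interpolation=2)
cv2.imwrite("pics/a2.png",b)
```

```text
lin [-1.8 -0.1  2. ] turn [0.0006 0.0008 0.0008] q6 -0.058 M [-0.18 -3.68  0.04] F [19.9 -0.6 -4.1] t 2.95
```

View pics/a2.png

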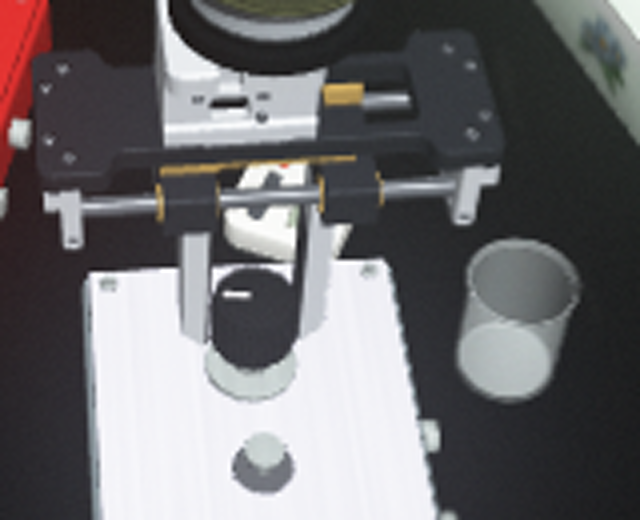

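The fingers are around the knob, but the 20 N side force in +x means only the far finger presses. I'll recentre by about 1.5 mm in +x and 1.5 mm in -y, then grip.

>>> play_rows:
  force: 20
  moves:
    - {"claw": 0.45,"linear": [0,0,1],"turn": [0,0,0]}
    - {"claw": 0.45,"linear": [-1.5,1.5,2],"turn": [0,0,0]}
    - {"claw": 0.3,"linear": [-1.5,1.5,2],"turn": [0,0,0]}
    - {"claw": 0.3,"linear": [-1.5,1.5,2],"turn": [0,0,0]}
    - {"claw": 0.3,"linear": [-1.5,1.5,2],"turn": [0,0,0]}
    - {"claw": 0.3,"linear": [-1.5,1.5,2],"turn": [0,0,0]}

```text
time_s: 3.75
ee_pos: [0.6027, -0.0259, 0.081]
eef_rot: [3.141, 0.001, 1.529]
force: [-7.5, -1.3, 2.9]
grip_width: 0.0361
```

Run:
```python
from h import *
delta([.601,-.026,.081],1.528)
```

```text
lin [-0.1 -1.7 -0. ] turn [0.0008 0.001  0.0008] q6 -0.061 M [-0.2   1.27 -0.02] F [-7.5 -1.3  2.9] t 3.75
```

>>> play_rows:
  force: 50
  moves:
    - {"claw": 0.2,"linear": [0,-0.4,0],"turn": [0,0,0]}
    - {"claw": 0.2,"linear": [0,-0.4,0],"turn": [0,0,0]}
    - {"claw": 0.2,"linear": [0,-0.4,0],"turn": [0,0,-0.1]}
    - {"claw": 0.2,"linear": [0,-0.4,0],"turn": [0,0,-0.2]}
    - {"claw": 0.2,"linear": [0,-0.4,0],"turn": [0,0,-0.3]}
    - {"claw": 0.2,"linear": [0,-0.4,0],"turn": [0,0,-0.4]}

```text
time_s: 4.5
ee_pos: [0.6028, -0.0259, 0.0811]
eef_rot: [3.14, 0.002, 1.932]
force: [5.4, -0.2, -3.1]
grip_width: 0.0354
```

```bash
cat > look.py <<'E'
import sys
from h import *
delta([.6025,-.026,.081],1.528)
s=vision.camera("side")
cv2.imwrite(f"pics/{sys.argv[1]}.png",cv2.resize(s[230:320,300:390],None,fx=5,fy=5,interpolation=2))
E
python3 look.py b1
```

```text
lin [ 0.  -0.3  0.1] turn [0.0019 0.0012 0.4039] q6 -0.464 M [ 0.1  -1.05  0.09] F [ 5.4 -0.2 -3.1] t 4.5
```

View pics/b1.png

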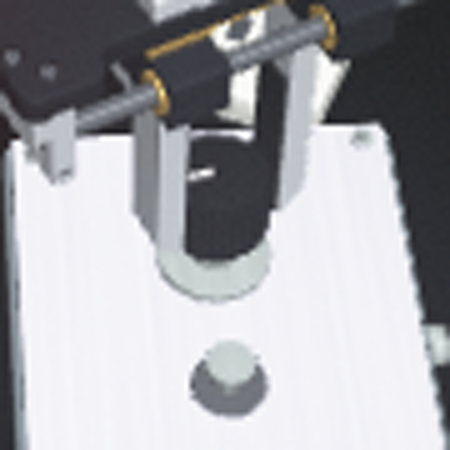

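The knob turned with the gripper: the white line, now near (200,174), tilted by about 23°. Continuing anticlockwise in steps to feel for the stop.

>>> play_rows:
  moves:
    - {"claw": 0.2,"linear": [0,-0.2,0],"turn": [0,0,-0.04]}
    - {"claw": 0.2,"linear": [0,-0.2,0],"turn": [0,0,-0.08]}
    - {"claw": 0.2,"linear": [0,-0.2,0],"turn": [0,0,-0.12]}

```text
time_s: 4.92
ee_pos: [0.6029, -0.0258, 0.0811]
eef_rot: [3.14, 0.002, 2.056]
force: [3.6, 0.5, -2.4]
grip_width: 0.0354
```

```bash
python3 -c "
from h import *
delta([.6025,-.026,.081],1.528)"
```

```text
lin [ 0.  -0.4  0.1] turn [0.0025 0.0013 0.5282] q6 -0.589 M [ 0.19 -0.84  0.02] F [ 3.6  0.5 -2.4] t 4.925
```

>>> play_rows:
  moves:
    - {"claw": 0.2,"linear": [0,-0.2,0],"turn": [0,0,-0.06]}
    - {"claw": 0.2,"linear": [0,-0.2,0],"turn": [0,0,-0.12]}

```text
time_s: 5.18
ee_pos: [0.6029, -0.0258, 0.0811]
eef_rot: [3.139, 0.002, 2.176]
force: [3.4, 0.8, -1.9]
grip_width: 0.0352
```

```bash
python3 look.py b2
```

```text
lin [ 0.1 -0.5  0.1] turn [0.0031 0.0013 0.6483] q6 -0.709 M [ 0.25 -0.78 -0.02] F [ 3.4  0.8 -1.9] t 5.175
```

View pics/b2.png

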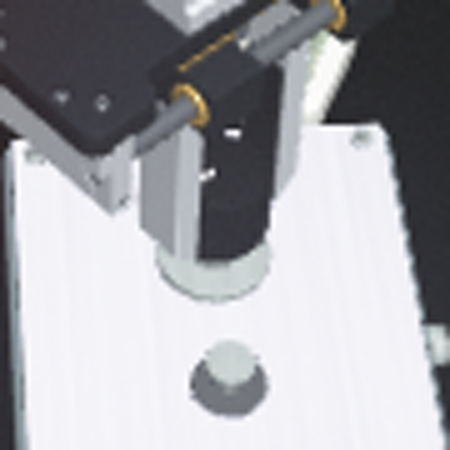

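>>> play_rows:
  moves:
    - {"claw": 0.2,"linear": [0,-0.3,0],"turn": [0,0,-0.06]}
    - {"claw": 0.2,"linear": [0,-0.3,0],"turn": [0,0,-0.12]}
    - {"claw": 0.2,"linear": [0,-0.3,0],"turn": [0,0,-0.18]}

```text
time_s: 5.6
ee_pos: [0.603, -0.0257, 0.0811]
eef_rot: [3.139, 0.003, 2.359]
force: [5.0, 2.0, -3.4]
grip_width: 0.0355
```

```bash
python3 look.py b3
```

```text
lin [ 0.2 -0.6  0.1] turn [0.0039 0.0016 0.831 ] q6 -0.892 M [ 0.43 -0.97 -0.01] F [ 5.   2.  -3.4] t 5.6
```

View pics/b3.png

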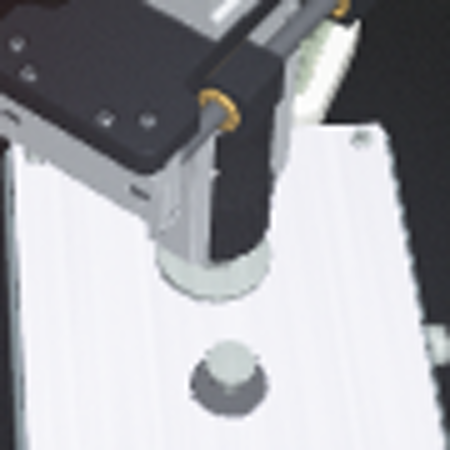

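>>> play_rows:
  moves:
    - {"claw": 0.2,"linear": [0,-0.2,0],"turn": [0,0,-0.05]}
    - {"claw": 0.2,"linear": [0,-0.2,0],"turn": [0,0,-0.1]}

```text
time_s: 5.9
ee_pos: [0.603, -0.0256, 0.0811]
eef_rot: [3.138, 0.003, 2.46]
force: [4.6, 1.7, -2.1]
grip_width: 0.0351
```

```bash
python3 -c "
from h import *
delta([.6025,-.026,.081],1.528)"
```

```text
lin [ 0.2 -0.6  0.1] turn [0.0044 0.0014 0.9319] q6 -0.993 M [ 0.34 -0.68 -1.08] F [ 4.6  1.7 -2.1] t 5.9
```

The moment jumped to -1.08 N·m at 53°, so this is the stop, and the dial started two clicks out. I'll ease back to the zero detent, release, and look.

>>> play_rows:
  moves:
    - {"claw": 0.2,"linear": [0,0,0],"turn": [0,0,0.05]}
    - {"claw": 0.2,"linear": [0,0,0],"turn": [0,0,0.09]}
    - {"claw": 0.2,"linear": [0,0,0],"turn": [0,0,0.09]}

```text
time_s: 6.28
ee_pos: [0.603, -0.0256, 0.0811]
eef_rot: [3.138, 0.003, 2.368]
force: [2.2, -0.4, -2.0]
grip_width: 0.0352
```

```bash
python3 -c "
from h import *
delta([.6025,-.026,.081],1.528)"
```

```text
lin [ 0.1 -0.6  0. ] turn [0.0044 0.0013 0.84  ] q6 -0.901 M [-0.01 -0.58 -0.01] F [ 2.2 -0.4 -2. ] t 6.275
```

>>> play_rows:
  moves:
    - {"claw": 0.5,"linear": [0,0,0],"turn": [0,0,0]}
    - {"claw": 0.7,"linear": [0,0,0],"turn": [0,0,0]}
    - {"claw": 0.7,"linear": [0,0,-30],"turn": [0,0,0.2]}
    - {"claw": 0.7,"linear": [0,0,-60],"turn": [0,0,0.4]}
    - {"claw": 0.7,"linear": [0,0,-60],"turn": [0,0,0.6]}
    - {"claw": 0.7,"linear": [0,0,-60],"turn": [0,0,0.8]}
    - {"claw": 0.7,"linear": [0,0,-60],"turn": [0,0,0.8]}

```text
time_s: 7.15
ee_pos: [0.6026, -0.0257, 0.1411]
eef_rot: [3.138, -0.0, 1.564]
force: [0.4, 0.2, 0.6]
grip_width: 0.0658
```

```bash
python3 look.py b4
```

```text
lin [-0.3 -0.3 60.1] turn [ 0.004  -0.0005  0.0363] q6 -0.097 M [-0.09  0.05  0.02] F [0.4 0.2 0.6] t 7.15
```

View pics/b4.png

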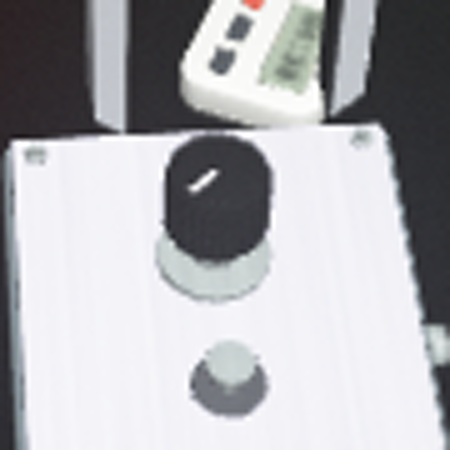

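The knob is free and the white line sits at (188-216, 172-192) in the crop. I'll measure its angle against the start picture.

```bash
cat >> h.py <<'E'
def line_ang(s):
    # white blob on knob top; region = projected knob-top disc r 15mm
    pts=np.array([proj("side",[.6025+.0145*np.cos(a),-.0258+.0145*np.sin(a),.105]) for a in np.linspace(0,6.28,40)])
    m=np.zeros(s.shape[:2],np.uint8); cv2.fillPoly(m,[np.round(pts).astype(int)],255)
    g=cv2.cvtColor(s,cv2.COLOR_BGR2GRAY).astype(float)
    w=np.clip(g-90,0,None)*(m>0); v,u=np.nonzero(w); ww=w[v,u]
    P=np.array([onz("side",(a,b),.105)[:2] for a,b in zip(u,v)])
    c=np.average(P,axis=0,weights=ww); C=np.cov(P.T,aweights=ww); e,V=np.linalg.eigh(C); d=V[:,1]
    r=c-np.array([.6025,-.0258]); d=d*np.sign(d@r)
    return np.degrees(np.arctan2(d[1],d[0])),r*1000,np.degrees(np.arctan2(r[1],r[0])),len(u)
E
python3 - <<'E'
from h import *
print(line_ang(cv2.imread("pics/side0.png")),line_ang(vision.camera("side")))
E
```

```text
(np.float64(179.23861322375242), array([-8.07223005,  2.21231814]), np.float64(164.67354979512297), 19) (np.float64(-138.11295688617852), array([-6.42062062, -3.75824964]), np.float64(-149.6578306580858), 17)
```

The line moved about 43–46° anticlockwise, which fits two clicks (48°), so the dial is at zero. Regrip at about 45° anticlockwise yaw, then go 144° clockwise.

>>> play_rows:
  force: 50
  moves:
    - {"claw": 0.7,"linear": [0,0,0],"turn": [0,0,-0.18]}
    - {"claw": 0.7,"linear": [0,0,0],"turn": [0,0,-0.36]}
    - {"claw": 0.7,"linear": [0,0,20],"turn": [0,0,-0.54]}
    - {"claw": 0.7,"linear": [-0.2,-0.2,40],"turn": [0,0,-0.7]}
    - {"claw": 0.7,"linear": [-0.2,-0.2,60],"turn": [0,0,-0.7]}
    - {"claw": 0.2,"linear": [-0.2,-0.2,60],"turn": [0,0,-0.7]}
    - {"claw": 0.2,"linear": [-0.2,-0.2,60],"turn": [0,0,-0.7]}
    - {"claw": 0.2,"linear": [-0.2,-0.2,60],"turn": [0,0,-0.7]}

```text
time_s: 8.25
ee_pos: [0.6031, -0.0259, 0.0821]
eef_rot: [3.137, 0.003, 2.268]
force: [0.5, -0.1, -0.3]
grip_width: 0.0393
```

```bash
python3 -c "
from h import *
delta([.6025,-.026,.081],1.528)"
```

```text
lin [ 0.3 -0.5  1.1] turn [0.0054 0.0016 0.7397] q6 -0.801 M [-0.03  0.05 -0.01] F [ 0.5 -0.1 -0.3] t 8.25
```

>>> play_rows:
  moves:
    - {"claw": 0.2,"linear": [0,0,1],"turn": [0,0,0]}
    - {"claw": 0.2,"linear": [0,0,1],"turn": [0,0,0]}
    - {"claw": 0.2,"linear": [0,0,1],"turn": [0,0,0]}

```text
time_s: 8.62
ee_pos: [0.6032, -0.0259, 0.0819]
eef_rot: [3.137, 0.004, 2.268]
force: [-3.7, 1.0, 5.5]
grip_width: 0.0354
```

```bash
python3 -c "
from h import *
delta([.6025,-.026,.081],1.528)"
```

```text
lin [ 0.4 -0.6  0.9] turn [0.0059 0.0019 0.7398] q6 -0.801 M [-0.01  0.7  -0.  ] F [-3.7  1.   5.5] t 8.625
```

>>> play_rows:
  moves:
    - {"claw": 0.2,"linear": [0,0,0],"turn": [0,0,0.15]}
    - {"claw": 0.2,"linear": [0,0,0],"turn": [0,0,0.31]}
    - {"claw": 0.2,"linear": [0,0,0],"turn": [0,0,0.47]}
    - {"claw": 0.2,"linear": [0,0,0],"turn": [0,0,0.63]}
    - {"claw": 0.2,"linear": [0,0,0],"turn": [0,0,0.79]}
    - {"claw": 0.2,"linear": [0,0,0],"turn": [0,0,0.95]}
    - {"claw": 0.2,"linear": [0,0,0],"turn": [0,0,1.11]}
    - {"claw": 0.2,"linear": [0,0,0],"turn": [0,0,1.257]}

```text
time_s: 9.62
ee_pos: [0.6023, -0.026, 0.0819]
eef_rot: [3.139, -0.002, 1.006]
force: [-7.7, -0.7, 3.0]
grip_width: 0.0353
```

```bash
python3 -c "
from h import *
delta([.6025,-.026,.081],-.245)"
```

```text
lin [0.1 0.2 0.9] turn [ 0.0014 -0.0037  1.2508] q6 0.461 M [-0.1   1.71  0.07] F [-7.7 -0.7  3. ] t 9.625
```

>>> play_rows:
  moves:
    - {"claw": 0.2,"linear": [0,0,0],"turn": [0,0,0.16]}
    - {"claw": 0.2,"linear": [0,0,0],"turn": [0,0,0.32]}
    - {"claw": 0.2,"linear": [0,0,0],"turn": [0,0,0.48]}
    - {"claw": 0.2,"linear": [0,0,0],"turn": [0,0,0.64]}
    - {"claw": 0.2,"linear": [0,0,0],"turn": [0,0,0.8]}
    - {"claw": 0.2,"linear": [0,0,0],"turn": [0,0,0.95]}
    - {"claw": 0.2,"linear": [0,0,0],"turn": [0,0,1.11]}
    - {"claw": 0.2,"linear": [0,0,0],"turn": [0,0,1.251]}

```text
time_s: 10.62
ee_pos: [0.6018, -0.0253, 0.0819]
eef_rot: [-3.14, -0.002, -0.25]
force: [-3.7, 5.3, 1.0]
grip_width: 0.0351
```

```bash
python3 -c "
from h import *
delta([.6025,-.026,.081],-.245)"
```

```text
lin [0.8 0.5 0.9] turn [-0.0015 -0.0021 -0.0047] q6 1.717 M [0.84 0.95 0.1 ] F [-3.7  5.3  1. ] t 10.625
```

>>> play_rows:
  moves:
    - {"claw": 0.2,"linear": [0,0,0],"turn": [0,0,0]}
    - {"claw": 0.5,"linear": [0,0,0],"turn": [0,0,0]}
    - {"claw": 0.7,"linear": [0,0,0],"turn": [0,0,0]}
    - {"claw": 0.7,"linear": [0,0,-30],"turn": [0,0,0]}
    - {"claw": 0.7,"linear": [0,0,-60],"turn": [0,0,0]}
    - {"claw": 0.7,"linear": [0,0,-60],"turn": [0,0,0]}

```text
time_s: 11.38
ee_pos: [0.6027, -0.0256, 0.1442]
eef_rot: [-3.14, -0.006, -0.249]
force: [0.2, 0.2, -0.2]
grip_width: 0.0655
```

```bash
python3 look.py b5
python3 - <<'E'
from h import *
print(line_ang(vision.camera("side")))
E
```

```text
lin [-0.5  0.6 63.2] turn [ 0.0041 -0.0064 -1.7769] q6 1.716 M [ 0.02  0.11 -0.02] F [ 0.2  0.2 -0.2] t 11.375
(np.float64(54.653505879699544), array([-1.11737196,  3.97352687]), np.float64(105.70619953585275), 121)
```

View pics/b5.png

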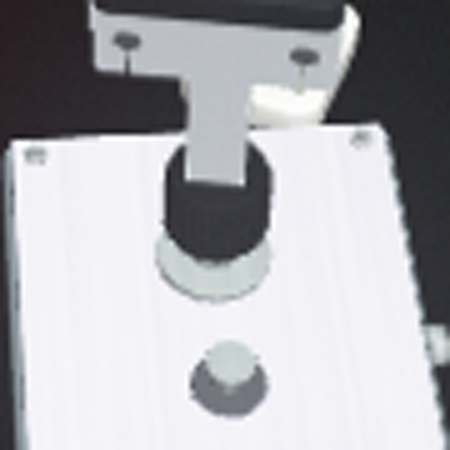

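The finger hides the line here. I'll lift, turn back and look again.

>>> play_rows:
  moves:
    - {"claw": 0.7,"linear": [0,0,-20],"turn": [0,0,-0.18]}
    - {"claw": 0.7,"linear": [0,0,-20],"turn": [0,0,-0.36]}
    - {"claw": 0.7,"linear": [0,0,-20],"turn": [0,0,-0.54]}
    - {"claw": 0.7,"linear": [0,0,-20],"turn": [0,0,-0.72]}
    - {"claw": 0.7,"linear": [0,0,-20],"turn": [0,0,-0.9]}
    - {"claw": 0.7,"linear": [0,0,-20],"turn": [0,0,-1.08]}
    - {"claw": 0.7,"linear": [0,0,-20],"turn": [0,0,-1.26]}
    - {"claw": 0.7,"linear": [0,0,-20],"turn": [0,0,-1.44]}

```text
time_s: 12.48
ee_pos: [0.601, -0.0254, 0.1598]
eef_rot: [-3.141, -0.001, 1.197]
force: [0.8, -0.1, 0.2]
grip_width: 0.066
```

>>> play_rows:
  moves:
    - {"claw": 0.7,"linear": [0,0,0],"turn": [0,0,-0.18]}
    - {"claw": 0.7,"linear": [0,0,0],"turn": [0,0,-0.33]}
    - {"claw": 0.7,"linear": [0,0,0],"turn": [0,0,-0.33]}

```text
time_s: 12.85
ee_pos: [0.6005, -0.0254, 0.1585]
eef_rot: [-3.14, -0.001, 1.526]
force: [-0.4, 0.3, 0.8]
grip_width: 0.0657
```

```bash
python3 look.py b6
python3 - <<'E'
from h import *
print(line_ang(vision.camera("side")))
delta([.5995,-.0817,.10],1.528)
E
```

```text
lin [-0.6  2.1 77.5] turn [-0.002  -0.0013 -0.0015] q6 -0.06 M [-0.11  0.06  0.01] F [-0.4  0.3  0.8] t 12.85
(np.float64(73.38240102818487), array([2.16492839, 8.6695381 ]), np.float64(75.97903499161602), 15)
lin [-56.3   1.5  59. ] turn [-0.0013 -0.0012 -0.0043] q6 -0.057 M [-0.09  0.04 -0.02] F [ 0.3 -0.2 -0. ] t 12.95
```

View pics/b6.png

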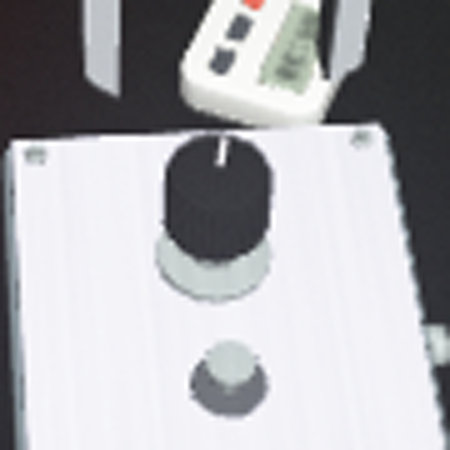

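The line is at about 75°. Zero read 210–222°, so it turned clockwise about 141° (nominal 144°), which is six clicks. Now close the fingers and go above the pin button.

>>> play_rows:
  force: 10
  moves:
    - {"claw": 0.0,"linear": [-20,1,0],"turn": [0,0,0]}
    - {"claw": 0.0,"linear": [-45,1.5,0],"turn": [0,0,0]}
    - {"claw": 0.0,"linear": [-56.3,1.5,15],"turn": [0,0,0]}
    - {"claw": 0.0,"linear": [-56.3,1.5,45],"turn": [0,0,0]}
    - {"claw": 0.0,"linear": [-56.3,1.5,69],"turn": [0,0,0]}
    - {"claw": 0.0,"linear": [-56.3,1.5,75],"turn": [0,0,0]}
    - {"claw": 0.0,"linear": [-56.3,1.5,75],"turn": [0,0,0]}

```text
time_s: 13.82
ee_pos: [0.5995, -0.0818, 0.0839]
eef_rot: [-3.14, -0.001, 1.523]
force: [-0.3, 0.2, 0.2]
grip_width: 0.0011
```

Run:
```python
from h import *
delta([.5995,-.0817,.07],1.528)
s=vision.camera("side");t=vision.camera("top")
cv2.imwrite("pics/d1.png",cv2.resize(s[220:340,290:410],None,fx=5,fy=5,interpolation=2))
```

```text
lin [ 0.1  0.1 13.9] turn [-0.0016 -0.0013 -0.0047] q6 -0.15 M [-0.1   0.08 -0.03] F [-0.3  0.2  0.2] t 13.825
```

View pics/d1.png

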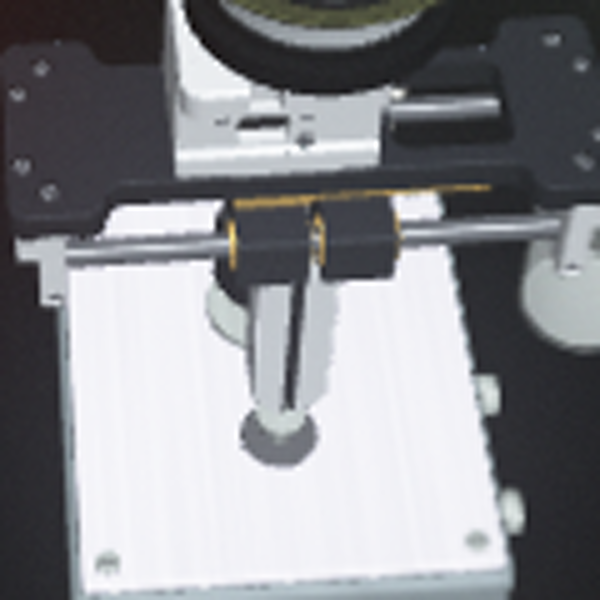

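The closed tips are above the button at about (285,425) in the crop. Descend slowly and watch the force.

>>> play_rows:
  moves:
    - {"claw": 0.0,"linear": [0,0,7],"turn": [0,0,0]}
    - {"claw": 0.0,"linear": [0,0,12],"turn": [0,0,0]}
    - {"claw": 0.0,"linear": [0,0,14],"turn": [0,0,0]}
    - {"claw": 0.0,"linear": [0,0,15],"turn": [0,0,0]}
    - {"claw": 0.0,"linear": [0,0,16],"turn": [0,0,0]}

```text
time_s: 14.55
ee_pos: [0.5999, -0.0818, 0.069]
eef_rot: [3.141, -0.001, 1.524]
force: [-1.4, 0.8, 2.1]
grip_width: 0.0008
```

>>> play_rows:
  moves:
    - {"claw": 0.0,"linear": [0,0,0.7],"turn": [0,0,0]}
    - {"claw": 0.0,"linear": [0,0,1.3],"turn": [0,0,0]}

```text
time_s: 14.8
ee_pos: [0.5999, -0.0818, 0.0678]
eef_rot: [3.141, -0.001, 1.524]
force: [-1.7, 1.3, 2.3]
grip_width: 0.0004
```

Sliding at about 2–3 N. Next, past the 4 mm blocking depth in small steps.

>>> play_rows:
  moves:
    - {"claw": 0.0,"linear": [0,0,0.7],"turn": [0,0,0]}
    - {"claw": 0.0,"linear": [0,0,1.3],"turn": [0,0,0]}

```text
time_s: 15.05
ee_pos: [0.6, -0.0818, 0.0665]
eef_rot: [3.141, -0.001, 1.524]
force: [-2.5, 0.3, 2.2]
grip_width: 0.0006
```

>>> play_rows:
  moves:
    - {"claw": 0.0,"linear": [0,0,0.5],"turn": [0,0,0]}
    - {"claw": 0.0,"linear": [0,0,1],"turn": [0,0,0]}

```text
time_s: 15.3
ee_pos: [0.6, -0.0818, 0.0654]
eef_rot: [3.141, -0.001, 1.524]
force: [-1.5, 0.7, 1.8]
grip_width: 0.0003
```

>>> play_rows:
  moves:
    - {"claw": 0.0,"linear": [0,0,0.5],"turn": [0,0,0]}
    - {"claw": 0.0,"linear": [0,0,1],"turn": [0,0,0]}

```text
time_s: 15.55
ee_pos: [0.6, -0.0818, 0.0644]
eef_rot: [3.141, -0.001, 1.523]
force: [-1.3, 0.3, 2.5]
grip_width: 0.0002
```

>>> play_rows:
  moves:
    - {"claw": 0.0,"linear": [0,0,0.5],"turn": [0,0,0]}
    - {"claw": 0.0,"linear": [0,0,1],"turn": [0,0,0]}

```text
time_s: 15.8
ee_pos: [0.6, -0.0818, 0.0634]
eef_rot: [3.141, -0.001, 1.523]
force: [-2.0, 1.4, 1.8]
grip_width: 0.0006
```

6.6 mm down and still about 2 N, so the pin is in its hole. Push home.

>>> play_rows:
  moves:
    - {"claw": 0.0,"linear": [0,0,0.7],"turn": [0,0,0]}
    - {"claw": 0.0,"linear": [0,0,1.4],"turn": [0,0,0]}
    - {"claw": 0.0,"linear": [0,0,2],"turn": [0,0,0]}

```text
time_s: 16.18
ee_pos: [0.6, -0.0818, 0.0613]
eef_rot: [3.141, -0.001, 1.524]
force: [-0.8, 1.4, 2.5]
grip_width: 0.0004
```

>>> play_rows:
  moves:
    - {"claw": 0.0,"linear": [0,0,0.5],"turn": [0,0,0]}
    - {"claw": 0.0,"linear": [0,0,1],"turn": [0,0,0]}

```text
time_s: 16.42
ee_pos: [0.6, -0.0818, 0.0603]
eef_rot: [3.141, -0.001, 1.524]
force: [-2.5, 0.9, 5.7]
grip_width: 0.0003
```

>>> play_rows:
  moves:
    - {"claw": 0.0,"linear": [0,0,0.4],"turn": [0,0,0]}
    - {"claw": 0.0,"linear": [0,0,0.6],"turn": [0,0,0]}
    - {"claw": 0.0,"linear": [0,0,0.6],"turn": [0,0,0]}

```text
time_s: 16.8
ee_pos: [0.6, -0.0818, 0.0602]
eef_rot: [3.141, -0.001, 1.524]
force: [-3.6, 0.4, 8.8]
grip_width: 0.0008
```

It stops at 60.2 mm with the force rising, which is the end of the 10 mm travel. One light press more, then retract and look.

>>> play_rows:
  moves:
    - {"claw": 0.0,"linear": [0,0,0.8],"turn": [0,0,0]}
    - {"claw": 0.0,"linear": [0,0,1],"turn": [0,0,0]}
    - {"claw": 0.0,"linear": [0,0,1],"turn": [0,0,0]}

```text
time_s: 17.18
ee_pos: [0.6, -0.0818, 0.0602]
eef_rot: [3.141, -0.001, 1.524]
force: [-7.1, 1.1, 12.7]
grip_width: 0.0005
```

>>> play_rows:
  moves:
    - {"claw": 0.0,"linear": [0,0,-15],"turn": [0,0,0]}
    - {"claw": 0.0,"linear": [0,0,-60],"turn": [0,0,0]}
    - {"claw": 0.0,"linear": [0,0,-120],"turn": [0,0,0]}
    - {"claw": 0.0,"linear": [-40,-40,-140],"turn": [0,0,0]}
    - {"claw": 0.0,"linear": [-40,-90,-140],"turn": [0,0,0]}
    - {"claw": 0.0,"linear": [-40,-140,-140],"turn": [0,0,0]}
    - {"claw": 0.0,"linear": [-40,-180,-140],"turn": [0,0,0]}
    - {"claw": 0.0,"linear": [-40,-180,-140],"turn": [0,0,0]}

```text
time_s: 18.18
ee_pos: [0.4171, -0.1134, 0.2012]
eef_rot: [3.139, -0.0, 1.523]
force: [0.7, 0.1, -0.4]
grip_width: 0.0003
```

```bash
python3 look.py e1
python3 - <<'E'
from h import *
s=vision.camera("side");t=vision.camera("top")
print(line_ang(s)); cv2.imwrite("pics/e_side.png",s); cv2.imwrite("pics/e_top.png",t)
print("button at 60 / 70 px", proj("side",[.599,-.0817,.06]),proj("side",[.599,-.0817,.07]))
E
```

```text
lin [ 96.1 180.7 120.7] turn [ 0.0028 -0.0002 -0.0052] q6 -0.303 M [-0.08  0.02 -0.03] F [ 0.7  0.1 -0.4] t 18.175
(np.float64(73.6849550148593), array([2.14537838, 8.63951144]), np.float64(76.05429397857999), 15)
button at 60 / 70 px [345.6445327  305.37075589] [345.92141993 302.07034931]
```

View pics/e1.png

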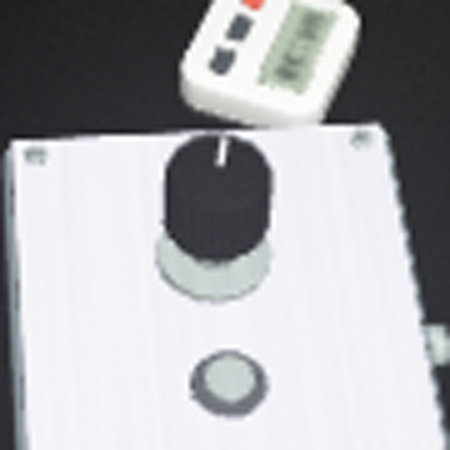

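View pics/e_side.png

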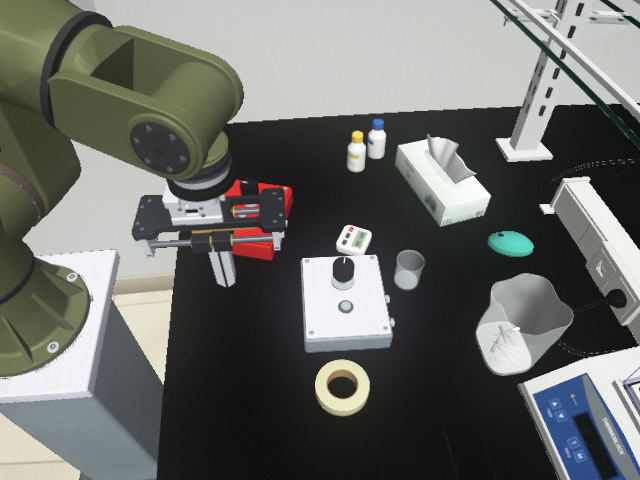

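View pics/e_top.png

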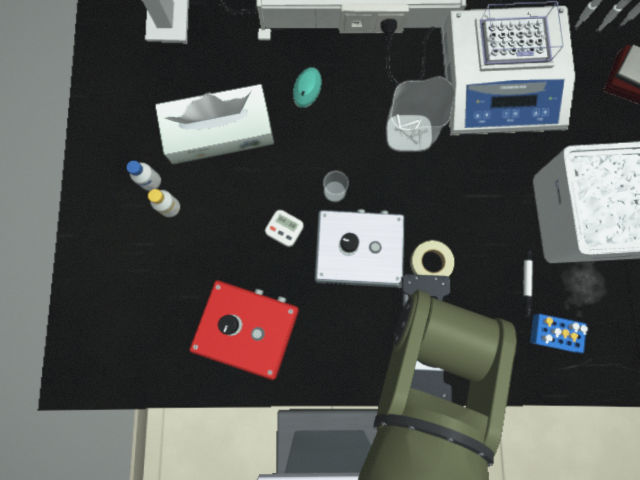

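The button at crop (230,378) is down on the deck, the line is unchanged at 73.7°, and the timer, tape and beaker are where they were. The arm is clear.

```bash
python3 -c "
from station import hand_in
print(hand_in())"
```

```text
the job is handed in; nothing more can be done
None
```

The filter-wheel unit is parked: the dial is six clicks clockwise from its anticlockwise stop and the transit-lock pin is fully home. I handed it in at about 18 s of robot time.

- **Finding zero:** I turned the dial anticlockwise until the stop showed as a jump to about -1.1 N·m, then eased back to the zero detent. That means it started two clicks out; the white line had moved 43–46°, against 48° nominal.
- **Setting the dial:** I turned it 144° clockwise and let it settle. The two ways I measured the white line's angle gave 134° and 149°. That is a coarse reading, but closest to six clicks.
- **Pushing the pin:** It slid at about 2–3 N past the 4 mm blocking depth, which confirms the hole was lined up. It stopped at 60.2 mm above the bench, where fully home is 60 mm, and the last press was about 13 N.
- **Last look:** The button sits just off the deck and the dial line has not moved. The timer, tape roll, beaker and red look-alike look undisturbed. The arm is clear of everything.
- **Off-centre first grip:** The first grip on the knob put about 20 N of side force on it from one finger. I recentred before turning anything.

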